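# Wind open the drying box with its freewheel crank and prop the lid

### The arm

A 6-joint arm with a two-finger parallel gripper is mounted at the origin on the work surface. World frame = base frame: x ahead of the robot, y to its left, z up, the work surface at z = 0. Lengths are in m, angles in rad, forces in N, time in s.
With the tool pointing down it reaches from about 0.225 to 0.875 m from the base axis. Payload 3.4 kg.
Tool frame: the origin (TCP) lies at the very end of the fingers, on their centre line; the grasp point (between the pads) lies 19 mm behind it; z points along the fingers, y is the direction in which the jaws open and shut (so a half turn about z gives the same grasp; the last joint's range is limited). The gripper opens to 85 mm and grips with 20 to 120 N. Pads are 22 mm wide; open, the fingers measure 114 mm over their backs; the gripper's body (76 mm by 85 mm) begins 54 mm behind the grasp point. The pads swing forward as they close: fully open they stand 13 mm farther back than shut.
Start: joints at [1.125, 0.276, 1.505, -0, 1.361, -0.121], TCP at [0.184, 0.545, 0.231] pointing down, gripper open.
Joint ranges: [-2.89, 2.89], [-0.75, 2.08], [0.22, 2.7], [-1.18, 4.32], [0.11, 2.71], [-2.7, 2.7]. Speed limits (rad/s): [2.57, 2.57, 3.14, 3.14, 3.14, 3.14].

### API

Orientations are given as a unit quaternion [w, x, y, z].
In Python, from rig import manip, viewer, job gives the robot as it stands.
- The arm moves only by the shell command python3 -m crank 'ROWS' [OPENING] [FORCE]. ROWS is JSON, a list of rows, each a list of 6 numbers: the shift along the tool's x, y, z in m, then the turn, a rotation vector about the tool's x, y, z in degrees. In form: [[dx, dy, dz, rx, ry, rz], ...]. A call has 1 to 20 rows; each row is the pose to reach, as a shift and turn from the pose measured when the call began, along the tool's axes at that moment; what a row does not reach only later rows make up. A row lasts 1/8 s, in which the tool goes at most 62.5 mm and 10.7 degrees, less where a joint would pass 70% of its speed; a pose out of reach is approached as far as the arm can. A call with a gripper value outside its range is refused whole. OPENING is the opening, from 0 (shut) to 1 (fully open), set as the call begins (- or left out, the last holds). The fingers move at their own pace and stop on an object; FORCE is the grip in N (left out, the last holds). Time passes only in rows, so rows that repeat a pose let the fingers close. It gives the time, the measured TCP pose, the force and the opening at its end, in the units of the state.
- manip.get_state(): the state, without advancing time (a new reading comes with each control period).
- viewer.get_image(name): name is "scene" or "top" or "wrist"; returns a dict with "frame" (400x640x3 uint8, blue, green, red), "range_z" (400x640 float32, m along the optical axis (not along the pixel's ray), 0 where there is no reading), "intrinsics" (3x3 intrinsics, pixels), "D" ([k1, k2, p1, p2, k3] as OpenCV has them; the pictures are not rectified), "world_from_camera" (4x4, takes a point from camera to world coordinates); the wrist camera has in their place "mount" (4x4, takes a point from camera to tool coordinates, whose origin is the TCP and whose axes are the flange's). Camera axes: x right, y up, looking along -z (the intrinsics and any distortion apply to the point x, -y, -z); pixel columns grow to the right and rows downward; lengths in m; the calibration is good to about 2 mm. A picture is of the moment at which its call begins: read the wrist's pose just before it.
- job.sign_off(): hands the job in, once; it reports no verdict.
The state is a dict: "clock": time; "qpos": joint angles; "qd": joint speeds; "effort": joint torques, N m; "position": TCP position; "ee_rot": TCP orientation; "contact_force": force on the tool from outside, world axes, zero at the start; "moment": the same for the moment, N m; "width": finger opening in m.
Only numpy, scipy, OpenCV 4.12 (cv2) and the standard library are available. Lean on these libraries where they do the work, as an engineer would, in place of code of your own. Each camera call takes 0.05 s, during which the arm holds its last target. There are 200 camera calls.

### The job

Open the drying box to air the painted pieces. First try the crank's freewheel by turning it about half a turn anticlockwise, where it must spin loose with the lid staying shut; then turn it clockwise, where it grips, until the lid's slot is lifted well clear above the height of the prop rod's ball. Swing the prop rod up out of its clip to its stop, push the lid's edge down until the slot sits on the rod's ball, and let go; raise the lid by the crank only, and do not shift the tape roll or the standing rabbit.

Things in the scene. Friction and masses are not known exactly. Their poses are not given: they have to be found in the camera images.
- dryer: Drying box: a plywood box 240 x 260 x 110 mm (x, y, z) fixed on the table, lid hinged at its far side, grey crank gearbox on its -y side, prop rod on its +y side. Origin: centre of the box's underside, on the table; x points away from its front (the robot's side), y left, z up; yaw up to 0.25 rad. Offsets below, written (x, y, z) in m, are in this frame.
- crank_axis (a point): Where the crank's axis meets the gearbox's square sloping face (105 x 105 mm, leaning 25 deg to the front): (-0.040, -0.285, 0.125) of the box. The axis points along (-0.423, 0, 0.906) of the box, up and towards the front. The crank's arm turns 22 to 30 mm above the face, over a ratchet wheel with ten pins.
- crank (a joint): Crank angle (rad), no limits, growing clockwise seen from the knob's side; starts at -1.4 to 1.4, 0 = arm up the slope along (0.906, 0, 0.423). Clockwise it grips (after up to 0.63 rad lost motion) and raises the lid 1 rad per 8 rad, with 3 to 6 N at the knob; anticlockwise it spins loose and the lid does not move. Crank and lid stay where left.
- knob_mid (a point): Grip point on the crank's wooden knob: a cylinder 28 mm in diameter, 60 mm long, parallel to the crank's axis and 65 mm from it, which spins freely on its pin, so that it can be held with a constant tool orientation while cranking. On the knob's axis, 70 mm above the gearbox's face, 24 mm below the free end, 40 mm above the flat steel arm.
- lid (a joint): Lid angle (rad), 0 shut, 1.0 its stop. Hinge line along the box's y at (0.120, y, 0.112). Plywood (0.6 kg), 250 mm from hinge to free edge, 260 wide, 10 thick, its underside on the hinge line. It sits on the rod at 0.70; wind it to 0.85 to 0.95 (over 0.80) to make room for the rod. It stays where left but can be pushed down with 5 to 12 N at its edge (the crank turns back with it).
- lid_edge (a point): Middle of the lid's free edge, half-way through its 10 mm thickness. With the lid at angle a it lies at (0.120 - 0.25 cos a + 0.005 sin a, 0, 0.112 + 0.25 sin a + 0.005 cos a) of the box.
- rod (a joint): Prop rod angle (rad): 0 lying in its clip, pointing to the box's +x; 1.181 swung up to its stop, where it holds the lid. It pivots about the box's y direction at (-0.100, 0.195, 0.085), and a little friction keeps it where it is left (about 1.5 N at the grip).
- rod_grip (a point): Middle of the prop rod's black grip sleeve (20 mm in diameter, 50 mm long), 100 mm from the pivot, on a 12 mm steel rod; 55 mm of free room to the box's wall. With the lid open, the slot's bracket hangs above it: the gripper must lean back to the robot's side by 20 to 30 deg, to swing the rod all the way.
- rod_ball (a point): Centre of the steel ball (18 mm in diameter) at the free end of the prop rod, 161 mm from the pivot.
- slot (a point): Where the rod's ball sits in the slot: the slot is 40 mm long along the lid, between two lugs 14 mm deep under a steel bracket that sticks out from the lid's +y edge 200 mm from the hinge. This point is 9 mm below the bracket's underside. Seated, it meets point rod_ball.
- rabbit: A painted plywood rabbit (180 mm high, 10 mm thick) standing loose on a base 50 x 80 mm, on the rod's side of the box. Origin: centre of its underside.
- tape: A loose roll of tape, 72 mm in diameter, 40 mm high, lying flat between box and gearbox. Origin: centre of its underside.

How it is judged:
On the way, in this order (a step that is already met when the one before it is completed fails the run):
1. the crank is turned at least about 100 degrees loose while the lid stays shut (distance of knob_mid from where it was at the start of the episode above 0.1 m and value of joint lid below 0.04 rad), for 0.1 s.
2. the lid is wound up past 0.80 rad (value of joint lid above 0.8 rad), for 0.2 s.
3. the rod is swung up to its stop under the raised lid (value of joint rod above 1.12 rad and value of joint lid above 0.76 rad), for 0.2 s.
At the end, for the whole second after the job is handed in: The rod stands at its stop (over 1.12 rad), the lid is down on it (between 0.66 and 0.735 rad, its slot within 14 mm of the rod's ball) and at rest (value of joint rod above 1.12 rad and value of joint lid between 0.66 and 0.735 rad and distance between rod_ball and slot below 0.014 m and not (velocity of joint lid above 0.05 rad/s or velocity of joint lid below -0.05 rad/s)); the robot touches nothing.
It fails at once if the lid is touched (over 2 N) while the rod still lies in its clip, so not raised by the crank alone (value of joint rod below 0.1 rad and contact force between any of the arm, the fingers and lid above 2 N).
It fails at once if the rabbit or the tape roll is shifted more than 40 mm or tipped over (distance of any of rabbit, tape from where it was at the start of the episode above 0.04 m or angle between rabbit's own z axis and vertical above 0.6 rad).
It also fails if it takes over 72 s, if anything falls off the work surface, if the arm or the gripper's body presses on something with over 40 N, if the wrist force passes 120 N, or if a joint passes its speed limit or range.

## Working session

There is one attempt and no reset: what is moved stays moved. The work goes in short steps, Python scripts to look and compute and a shell command to move; the robot and the scene stay as the last step left them, time stands still between calls to the robot, and variables do not carry over. Pictures are saved under pics/ and viewed, about 8 in all and at most 12, crops included, and the job is handed in when it is done.

```bash
ls; mkdir -p pics; python3 - <<'E'
from rig import manip,viewer
import cv2,numpy as np
s=manip.get_state(); print(s)
for n in("scene","top"):
    d=viewer.get_image(n); cv2.imwrite(f"pics/{n}0.png",d["frame"]); np.savez(f"{n}0.npz",**d)
    print(n,d["intrinsics"],d["D"],d["world_from_camera"])
d=viewer.get_image("wrist");print(d["mount"])
a=cv2.imread("pics/scene0.png")
E
```

```text
pics
{'clock': 0.0, 'qpos': array([ 1.12502629e+00,  2.76577522e-01,  1.50618800e+00, -1.80946986e-06,
        1.36068598e+00, -1.21039748e-01]), 'qd': array([-5.49784849e-05,  3.02177343e-04, -1.03327872e-03, -5.80911066e-04,
       -5.73347028e-04,  2.81445442e-03]), 'effort': array([ 7.52911765e-04, -4.16775191e+01, -2.45804465e+01, -8.21192816e-05,
        1.09173870e-02, -3.20277692e-06]), 'position': array([0.18324268, 0.5444366 , 0.23042781]), 'ee_rot': array([-2.59042693e-04,  1.61652438e-01,  9.86847316e-01, -8.92597839e-04]), 'contact_force': array([ 0.66722224, -0.57753468,  0.47958442]), 'moment': array([ 0.00025299, -0.00952919, -0.00684463]), 'width': 0.08552523245823572}
scene [[487.56293228   0.         314.27895557]
 [  0.         487.56293228 205.98875382]
 [  0.           0.           1.        ]] [-0.14024006  0.          0.          0.          0.        ] [[ 0.80952433 -0.49675256  0.31290135  0.90626428]
 [ 0.58707254  0.681296   -0.43724317 -0.3314047 ]
 [ 0.00402323  0.53765477  0.84315548  1.01904412]
 [ 0.          0.          0.          1.        ]]
top [[372.2712282    0.         318.03386212]
 [  0.         372.2712282  196.46604803]
 [  0.           0.           1.        ]] [-0.08968611  0.          0.          0.          0.        ] [[-0.02797669  0.99247655 -0.11919563  0.43006476]
 [-0.99960039 -0.02729436  0.00735348  0.10477059]
 [ 0.00404479  0.11935372  0.99284356  1.15113063]
 [ 0.          0.          0.          1.        ]]
[[-1.18105329e-03  9.64562682e-01  2.63851165e-01  6.73339194e-02]
 [ 9.99998837e-01  8.84561910e-04  1.24250545e-03 -2.48988377e-04]
 [ 9.65081701e-04  2.63852326e-01 -9.64562605e-01 -1.42929291e-01]
 [ 0.00000000e+00  0.00000000e+00  0.00000000e+00  1.00000000e+00]]
```

View pics/scene0.png

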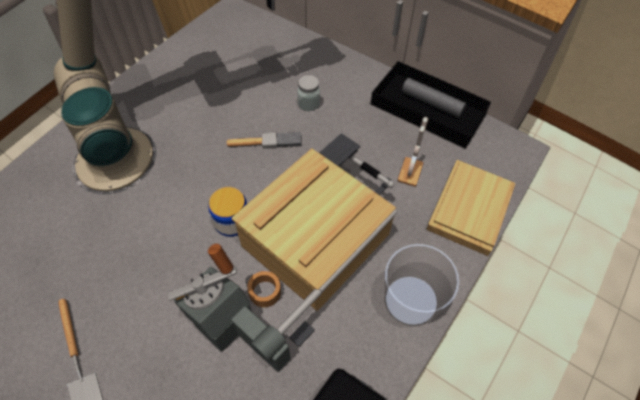

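View pics/top0.png

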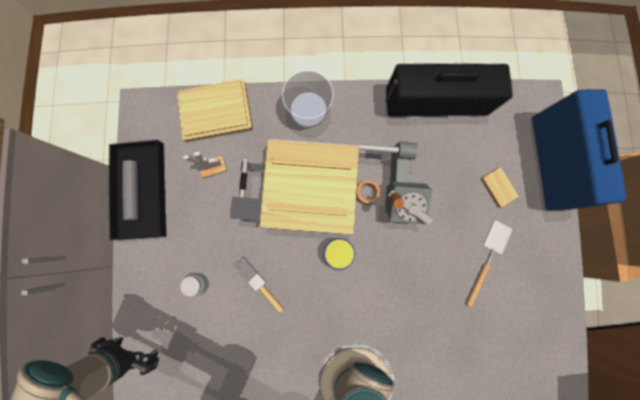

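The scene view shows the box lid with corners at about (315,150), (395,213), (322,295) and (237,222). The knob is at (220,258), the gearbox at (205,300), the tape at (264,288) and the rod grip at (375,172). In the top view the lid spans (261–358, 141–232), the knob is at (397,200), the rabbit at (208,165), and a tin stands in front at (339,253).

```bash
cat > h.py <<'E'
import numpy as np,cv2
from scipy.spatial.transform import Rotation as R
from rig import manip,viewer
def cloud(d,T=None):
    T=d["world_from_camera"] if T is None else T
    h,w=d["range_z"].shape; u,v=np.meshgrid(np.arange(w),np.arange(h))
    p=cv2.undistortPoints(np.stack([u,v],-1).reshape(-1,1,2).astype(float),d["intrinsics"],d["D"]).reshape(h,w,2)
    z=d["range_z"]; c=np.stack([p[...,0]*z,-p[...,1]*z,-z],-1)
    P=c@T[:3,:3].T+T[:3,3]; P[z==0]=np.nan; return P
def proj(P,d):
    T=d["world_from_camera"]; c=(np.atleast_2d(P)-T[:3,3])@T[:3,:3]
    return cv2.projectPoints(c*[1,-1,-1],np.zeros(3),np.zeros(3),d["intrinsics"],d["D"])[0].reshape(-1,2)
def pose():
    s=manip.get_state(); q=s["ee_rot"]; return s["position"],R.from_quat([q[1],q[2],q[3],q[0]]),s
E
python3 - <<'E'
from h import *
for n in("scene","top"):
    d=dict(np.load(n+"0.npz")); P=cloud(d); hsv=cv2.cvtColor(d["frame"],cv2.COLOR_BGR2HSV)
    m=(P[...,2]>.112)&(P[...,2]<.145)&(hsv[...,1]>60)&(hsv[...,0]>10)&(hsv[...,0]<32)&(P[...,0]>.25)&(P[...,0]<.8)
    k,l,st,_=cv2.connectedComponentsWithStats(m.astype(np.uint8)); i=1+st[1:,4].argmax(); m=l==i
    q=P[m]; r=cv2.minAreaRect(q[:,:2].astype(np.float32)); print(n,"lid",st[i],r,cv2.boxPoints(r).round(3).tolist(),np.median(q[:,2]))
    g=(hsv[...,1]>120)&((hsv[...,0]<11)|(hsv[...,0]>175))&(P[...,2]>.02)
    k,l,st,c=cv2.connectedComponentsWithStats(g.astype(np.uint8))
    for j in range(1,k):
        if st[j,4]>15: qq=P[l==j]; print(" red",c[j].round(),st[j,4],np.nanmedian(qq,0).round(3),np.nanmin(qq,0).round(3),np.nanmax(qq,0).round(3))
E
```

```text
scene lid [  232   149   164   141 11841] ((0.5823596715927124, 0.12359949946403503), (0.26645442843437195, 0.2518942058086395), 83.82933807373047) [[0.4429999887943268, 0.004999999888241291], [0.6930000185966492, -0.02199999988079071], [0.722000002861023, 0.24300000071525574], [0.47099998593330383, 0.27000001072883606]] 0.12250039451686778
 red [223. 255.] 19 [ 0.533 -0.099  0.214] [ 0.526 -0.104  0.199] [ 0.538 -0.094  0.223]
 red [227. 266.] 27 [ 0.545 -0.106  0.188] [ 0.537 -0.114  0.177] [ 0.55  -0.099  0.2  ]
top lid [ 260  139   99   95 8135] ((0.5855641961097717, 0.12139211595058441), (0.2626532316207886, 0.25183525681495667), 84.10908508300781) [[0.44699999690055847, 0.004000000189989805], [0.6970000267028809, -0.02199999988079071], [0.7239999771118164, 0.23899999260902405], [0.4740000069141388, 0.26499998569488525]] 0.12302020335139852
```

```bash
cat >> h.py <<'E'
YAW=-0.1045; O=np.array([.5885,.122,0.])
B=R.from_euler("z",YAW)
def W(p): return O+B.apply(p)
def L(p): return B.inv().apply(np.asarray(p)-O)
AX=np.array([-.423,0,.906]); UP=np.array([.906,0,.423]); C=np.array([-.04,-.285,.125])
# clockwise seen from knob side: rotate about -AX
def knob(a,h=.07): return W(C+AX*h+.065*R.from_rotvec(-AX*a).apply(UP))
def lid_edge(a,y=0): return W([.12-.25*np.cos(a)+.005*np.sin(a),y,.112+.25*np.sin(a)+.005*np.cos(a)])
def rod(t,r=.1): return W([-.1+r*np.cos(t),.195,.085+r*np.sin(t)])
E
python3 - <<'E'
from h import *
best=[]
for n in("scene","top"):
    d=dict(np.load(n+"0.npz")); P=cloud(d); hsv=cv2.cvtColor(d["frame"],cv2.COLOR_BGR2HSV)
    Q=L(P.reshape(-1,3)).reshape(P.shape)
    h=(Q-C)@AX
    g=(h>.035)&(h<.11)&(np.linalg.norm((Q-C)-h[...,None]*AX,axis=-1)<.1)&(hsv[...,1]>90)
    q=Q[g]; r=q-C; r=r-np.outer(r@AX,AX); m=np.median(r,0)
    print(n,g.sum(),"radius",np.linalg.norm(m),"angle",np.arctan2(-(np.cross(AX,UP)@m),UP@m),"hmax",np.percentile(h[g],98), "top r",np.median(r[h[g]>.085],0) if (h[g]>.085).any() else 0)
    o=(P[...,2]>.01)&(hsv[...,1]>90)&(Q[...,1]>.17)&(Q[...,1]<.42)&(abs(Q[...,0])<.2)
    print(" rabbit",np.nanmin(Q[o],0).round(3),np.nanmax(Q[o],0).round(3),np.nanmedian(Q[o],0).round(3))
    o=(P[...,2]>.01)&(P[...,2]<.06)&(hsv[...,1]>90)&(Q[...,1]<-.14)&(Q[...,1]>-.24)&(Q[...,0]<.2)&(Q[...,0]>-.1)
    print(" tape",np.nanpercentile(Q[o],[3,97],0).round(3),np.nanmedian(Q[o],0).round(3))
    o=(P[...,2]>.06)&(P[...,2]<.2)&(Q[...,1]>.16)&(Q[...,1]<.23)&(Q[...,0]>-.09)&(Q[...,0]<.12)
    print(" rod",np.nanmedian(Q[o],0).round(3),np.nanmin(Q[o],0).round(3),np.nanmax(Q[o],0).round(3))
    o=(P[...,2]>.03)&(Q[...,0]<-.14)&(Q[...,0]>-.28)&(Q[...,1]>-.16)&(Q[...,1]<.1)
    print(" tin",np.nanpercentile(Q[o],[3,97],0).round(3))
    im=d["frame"].copy()
    for p in [W(C),rod(0),rod(0,.161),W([-.1,.195,.085]),*[knob(a) for a in np.arange(-1.4,1.5,.7)],W([-.13,-.13,.117]),W([-.13,.13,.117])]: cv2.circle(im,tuple(int(x) for x in proj(p,d)[0].round()),2,(255,0,255),-1)
    globals()[n]=im
a=cv2.resize(scene[130:380,150:430],None,fx=2,fy=2); b=cv2.resize(top[110:280,170:450],None,fx=2,fy=2)
print(a.shape,b.shape)
cv2.imwrite("pics/ov.png",a)
E
```

```text
scene 415 radius 0.06682899905274543 angle -0.8615700951833438 hmax 0.09508059878075466 top r [0.03518341 0.05219173 0.01645155]
 rabbit [-0.02   0.186  0.01 ] [0.2   0.417 0.091] [0.172 0.316 0.038]
 tape [[-0.028 -0.212  0.013]
 [ 0.038 -0.145  0.043]] [ 0.007 -0.178  0.038]
 rod [-0.034  0.188  0.094] [-0.09   0.16   0.069] [0.068 0.216 0.122]
 tin [[-0.222 -0.143  0.037]
 [-0.15  -0.066  0.093]]
top 153 radius 0.07058362220102654 angle -0.9443574574941431 hmax 0.09650014996035003 top r [0.03439314 0.05498873 0.01608226]
 rabbit [0.017 0.197 0.01 ] [0.2   0.419 0.047] [0.17  0.321 0.039]
 tape [[-0.028 -0.208  0.021]
 [ 0.037 -0.143  0.044]] [ 0.006 -0.176  0.04 ]
 rod [-0.044  0.189  0.098] [-0.09   0.16   0.073] [0.069 0.213 0.123]
 tin [[-0.225 -0.136  0.076]
 [-0.147 -0.062  0.094]]
(500, 560, 3) (340, 560, 3)
```

View pics/ov.png

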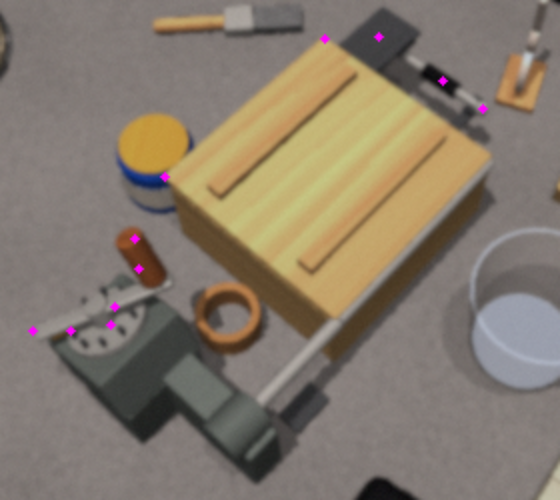

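Overlay agrees: the axis point lands on the ratchet wheel's centre (110,315), the rod grip dot on the black sleeve (442,80), and the knob centre lies between the −1.4 and −0.7 dots, so the crank angle is about −0.88. Next I compute the move to hover over the knob.

```bash
cat >> h.py <<'E'
def rot(z,y):
    z=np.array(z)/np.linalg.norm(z); y=np.array(y,float); x=np.cross(y,z); x/=np.linalg.norm(x); return B*R.from_matrix(np.c_[x,np.cross(z,x),z])
RK=rot(-AX,[0,1,0])
def rel(p,Rt):
    p0,R0,s=pose(); r=R0.inv(); print("row",np.r_[r.apply(p-p0).round(4),np.degrees((r*Rt).as_rotvec()).round(1)].tolist())
E
python3 - <<'E'
from h import *
z=RK.as_matrix()[:,2]
print(knob(-.88)); rel(knob(-.88)+z*(.019-.12),RK)
E
```

```text
[ 0.53208788 -0.10828403  0.20594066]
row [-0.4972, -0.5169, -0.0662, -2.8, -24.9, -12.4]
```

```bash
python3 -m crank '[[-0.25,-0.26,-0.08,-1.4,-12.4,-6.2],[-0.25,-0.26,-0.08,-1.4,-12.4,-6.2],[-0.25,-0.26,-0.08,-1.4,-12.4,-6.2],[-0.25,-0.26,-0.08,-1.4,-12.4,-6.2],[-0.25,-0.26,-0.08,-1.4,-12.4,-6.2],[-0.25,-0.26,-0.08,-1.4,-12.4,-6.2],[-0.497,-0.517,-0.066,-2.8,-24.9,-12.4],[-0.497,-0.517,-0.066,-2.8,-24.9,-12.4],[-0.497,-0.517,-0.066,-2.8,-24.9,-12.4],[-0.497,-0.517,-0.066,-2.8,-24.9,-12.4],[-0.497,-0.517,-0.066,-2.8,-24.9,-12.4],[-0.497,-0.517,-0.066,-2.8,-24.9,-12.4],[-0.497,-0.517,-0.066,-2.8,-24.9,-12.4],[-0.497,-0.517,-0.066,-2.8,-24.9,-12.4],[-0.497,-0.517,-0.066,-2.8,-24.9,-12.4]]' 1
python3 - <<'E'
from h import *
p,r,s=pose(); z=RK.as_matrix()[:,2]; print(s["qpos"].round(2)); rel(knob(-.88)+z*.019,RK)
d=viewer.get_image("wrist"); T=np.eye(4);T[:3,:3]=r.as_matrix();T[:3,3]=p; T=T@d["mount"]
P=cloud(d,T); Q=L(P.reshape(-1,3)).reshape(P.shape); h=(Q-C)@AX; hsv=cv2.cvtColor(d["frame"],cv2.COLOR_BGR2HSV)
rr=(Q-C)-h[...,None]*AX
g=(h>.04)&(h<.11)&(hsv[...,1]>90)&(np.linalg.norm(rr,axis=-1)<.11)
t=g&(h>.088); print(g.sum(),t.sum()); m=rr[t]; m=(m.min(0)+m.max(0))/2
print("knob top centre: angle",np.arctan2(-np.cross(AX,UP)@m,UP@m),np.linalg.norm(m),h[g].max(), "tool",RK.inv().apply(B.apply(m))); cv2.imwrite("pics/w1.png",d["frame"])
E
```

```text
clock: 2.02
position: [0.4888, -0.1025, 0.2972]
ee_rot: [0.216, 0.05, 0.975, -0.011]
contact_force: [0.3, 0.4, -0.8]
width: 0.0857
[-0.45 -0.1   1.85  0.18  0.98 -1.99]
row [-0.0011, -0.0013, 0.1202, 0.0, -0.1, 0.1]
1246 981
knob top centre: angle -0.9998689030188567 0.062465091285430575 0.0962972518210711 tool [-3.37541130e-02  5.25599375e-02 -2.13249036e-05]
```

View pics/w1.png

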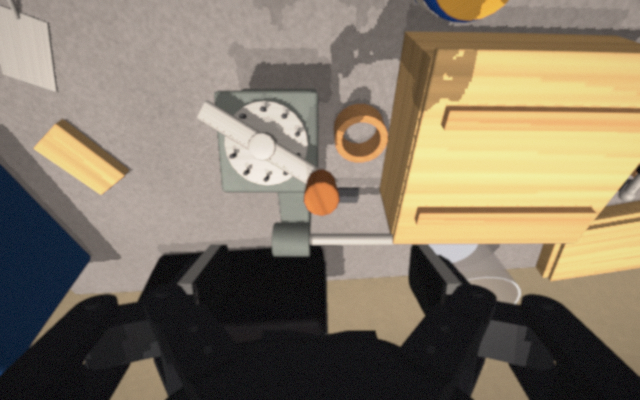

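The wrist view shows the open knob top at (321,185), clear of the fingers, and the arm pivot at (262,146). The crank angle is about −0.95. Descending and gripping.

```bash
python3 -m crank '[[0.003,0.0015,0.04,0,0,0],[0.003,0.0015,0.08,0,0,0],[0.003,0.0015,0.11,0,0,0],[0.003,0.0015,0.12,0,0,0],[0.003,0.0015,0.12,0,0,0]]' 1
python3 -m crank '[[0,0,0,0,0,0],[0,0,0,0,0,0],[0,0,0,0,0,0],[0,0,0,0,0,0],[0,0,0,0,0,0],[0,0,0,0,0,0]]' 0 50
python3 - <<'E'
from h import *
p,r,s=pose(); print(RK.inv().apply(s["contact_force"]),s["moment"]); t=RK.inv().apply(p-W(C)); print(t, np.arctan2(-t[1],-t[0]))
for a0 in (-.95,):
  for a in a0-np.arange(0,1.1,.25)[1:]: print(a,(-.065*np.cos(a)+.065*np.cos(a0)).round(4),(-.065*np.sin(a)+.065*np.sin(a0)).round(4))
E
```

```text
clock: 2.7
position: [0.5367, -0.1051, 0.1874]
ee_rot: [0.216, 0.049, 0.975, -0.011]
contact_force: [0.7, 0.2, 0.1]
width: 0.0855
clock: 3.45
position: [0.5367, -0.1055, 0.1883]
ee_rot: [0.216, 0.049, 0.975, -0.012]
contact_force: [-4.0, -0.7, 6.3]
width: 0.0267
[ 0.87956375 -1.07354572 -7.38347208] [-0.08567273  0.4913248  -0.02656457]
[-0.03782763  0.05338102 -0.05220197] -0.9542988321696435
-1.2 0.0143 0.0077
-1.45 0.03 0.0117
-1.7 0.0462 0.0116
-1.95 0.0619 0.0075
```

```bash
cat >> h.py <<'E'
def circ(a0,a1,n):
    a=np.linspace(a0,a1,n+1)[1:]; f=lambda a:.065*np.c_[-np.cos(a),-np.sin(a)]
    print([[*x,0,0,0,0] for x in (f(a)-f(np.array([a0]))).round(4).tolist()])
def ang():
    p,r,s=pose(); t=RK.inv().apply(p-W(C)); print(t.round(4),"ang",np.arctan2(-t[1],-t[0]),"tiltdeg",np.degrees((r.inv()*RK).as_rotvec()).round(1), "F",RK.inv().apply(s["contact_force"]).round(1))
E
python3 -c "
from h import *
circ(-.954,-4.05,12)"
```

```text
[[0.0148, 0.0078, 0, 0, 0, 0], [0.0311, 0.0116, 0, 0, 0, 0], [0.0478, 0.0112, 0, 0, 0, 0], [0.0638, 0.0065, 0, 0, 0, 0], [0.0781, -0.0022, 0, 0, 0, 0], [0.0897, -0.0142, 0, 0, 0, 0], [0.0979, -0.0288, 0, 0, 0, 0], [0.1021, -0.045, 0, 0, 0, 0], [0.102, -0.0617, 0, 0, 0, 0], [0.0977, -0.0779, 0, 0, 0, 0], [0.0893, -0.0924, 0, 0, 0, 0], [0.0776, -0.1043, 0, 0, 0, 0]]
```

```bash
python3 -m crank '[[0.015,0.008,0,0,0,0],[0.031,0.0115,0,0,0,0],[0.048,0.011,0,0,0,0],[0.064,0.0065,0,0,0,0],[0.078,-0.002,0,0,0,0],[0.09,-0.014,0,0,0,0],[0.098,-0.029,0,0,0,0],[0.102,-0.045,0,0,0,0],[0.102,-0.0615,0,0,0,0],[0.0975,-0.078,0,0,0,0],[0.0895,-0.0925,0,0,0,0],[0.0775,-0.1045,0,0,0,0],[0.0775,-0.1045,0,0,0,0],[0.0775,-0.1045,0,0,0,0]]' 0 50
python3 - <<'E'
from h import *
ang(); d=viewer.get_image("top"); cv2.imwrite("pics/t1.png",d["frame"])
P=cloud(d); e=lid_edge(0); Q=L(P.reshape(-1,3)); k=(abs(Q[:,0]+.1)<.02)&(abs(Q[:,1])<.1); print("lid front z",np.nanmedian(Q[k,2]))
for n in 20,20: pass
circ(-4.05,-4.05+.3*19,19)
E
```

```text
clock: 5.2
position: [0.456, -0.2015, 0.1556]
ee_rot: [0.216, 0.049, 0.975, -0.011]
contact_force: [1.9, 2.3, 3.1]
width: 0.0272
[ 0.0396 -0.0505 -0.0522] ang 2.236164907872956 tiltdeg [ 0.1 -0.   0.2] F [-2.8  2.5 -2.1]
lid front z 0.12247532596461229
[[0.0134, 0.0141, 0, 0, 0, 0], [0.022, 0.0315, 0, 0, 0, 0], [0.025, 0.0507, 0, 0, 0, 0], [0.0223, 0.0699, 0, 0, 0, 0], [0.014, 0.0875, 0, 0, 0, 0], [0.0009, 0.1018, 0, 0, 0, 0], [-0.0159, 0.1116, 0, 0, 0, 0], [-0.0348, 0.1161, 0, 0, 0, 0], [-0.0542, 0.1147, 0, 0, 0, 0], [-0.0723, 0.1076, 0, 0, 0, 0], [-0.0875, 0.0956, 0, 0, 0, 0], [-0.0985, 0.0795, 0, 0, 0, 0], [-0.1042, 0.061, 0, 0, 0, 0], [-0.1042, 0.0415, 0, 0, 0, 0], [-0.0985, 0.023, 0, 0, 0, 0], [-0.0875, 0.0069, 0, 0, 0, 0], [-0.0723, -0.0051, 0, 0, 0, 0], [-0.0542, -0.0122, 0, 0, 0, 0], [-0.0348, -0.0135, 0, 0, 0, 0]]
```

```bash
python3 -m crank '[[0.0134,0.0141,0,0,0,0],[0.022,0.0315,0,0,0,0],[0.025,0.0507,0,0,0,0],[0.0223,0.07,0,0,0,0],[0.014,0.0875,0,0,0,0],[0.001,0.1018,0,0,0,0],[-0.016,0.1116,0,0,0,0],[-0.035,0.116,0,0,0,0],[-0.054,0.1147,0,0,0,0],[-0.0723,0.1076,0,0,0,0],[-0.0875,0.0956,0,0,0,0],[-0.0985,0.0795,0,0,0,0],[-0.1042,0.061,0,0,0,0],[-0.1042,0.0415,0,0,0,0],[-0.0985,0.023,0,0,0,0],[-0.0875,0.007,0,0,0,0],[-0.0723,-0.005,0,0,0,0],[-0.0542,-0.0122,0,0,0,0],[-0.035,-0.0135,0,0,0,0],[-0.035,-0.0135,0,0,0,0]]' 0 60
cat >> h.py <<'E'
def lidang(d=None):
    d=d or viewer.get_image("top"); Q=L(cloud(d).reshape(-1,3)); Q=Q[~np.isnan(Q[:,0])]
    k=(abs(Q[:,1])<.1)&(Q[:,2]>.121)&(Q[:,0]<.1)&(Q[:,0]>-.13)&(Q[:,2]<.4); q=Q[k]
    a=np.arctan2(q[:,2]-.112,.12-q[:,0]); r=np.hypot(q[:,2]-.112,.12-q[:,0]); a=a-np.arcsin(.01/r)
    print("lid",np.percentile(a,[10,30,50,70,90]).round(3),k.sum()); return d
E
python3 - <<'E'
from h import *
ang(); lidang()
circ(1.65,1.65+2.1,8)
E
```

```text
clock: 7.75
position: [0.4847, -0.2204, 0.1699]
ee_rot: [0.216, 0.049, 0.975, -0.014]
contact_force: [-0.7, -6.9, -0.2]
width: 0.0268
[ 0.0059 -0.0663 -0.0523] ang 1.6599582372456088 tiltdeg [-0.3 -0.   0.3] F [ 0.  -7.   0.2]
lid [0.625 0.632 0.638 0.654 0.739] 4771
[[0.0166, 0.0036, 0, 0, 0, 0], [0.0318, 0.0113, 0, 0, 0, 0], [0.0444, 0.0227, 0, 0, 0, 0], [0.0536, 0.037, 0, 0, 0, 0], [0.0588, 0.0532, 0, 0, 0, 0], [0.0596, 0.0702, 0, 0, 0, 0], [0.056, 0.0868, 0, 0, 0, 0], [0.0482, 0.1019, 0, 0, 0, 0]]
```

```bash
python3 -m crank '[[0.0166,0.0036,0,0,0,0],[0.032,0.0113,0,0,0,0],[0.0444,0.0227,0,0,0,0],[0.0536,0.037,0,0,0,0],[0.0588,0.0532,0,0,0,0],[0.0596,0.07,0,0,0,0],[0.056,0.087,0,0,0,0],[0.0482,0.102,0,0,0,0],[0.0482,0.102,0,0,0,0],[0.0482,0.102,0,0,0,0]]' 0 60
python3 - <<'E'
from h import *
ang(); d=lidang(); Q=L(cloud(d)); 
E
```

```text
clock: 9.05
position: [0.4549, -0.1172, 0.1511]
ee_rot: [0.22, 0.049, 0.974, -0.017]
contact_force: [6.7, -5.6, 0.0]
width: 0.027
[ 0.0505  0.0332 -0.0524] ang -2.5607645283460054 tiltdeg [-0.6  0.4  0.4] F [-6.6 -4.8  3. ]
lid [0.877 0.883 0.888 0.904 0.953] 3543Traceback (most recent call last):
  File "<stdin>", line 2, in <module>
  File "h.py", line 18, in L
    def L(p): return B.inv().apply(np.asarray(p)-O)
                     ~~~~~~~~~~~~~^^^^^^^^^^^^^^^^^
  File "scipy/spatial/transform/_rotation.pyx", line 2580, in scipy.spatial.transform._rotation.Rotation.apply
ValueError: Expected input of shape (3,) or (P, 3), got (400, 640, 3).
```

```bash
python3 -m crank '[[0,0,0,0,0,0],[0,0,0,0,0,0],[0,0,0,0,0,0],[0,0,-0.03,0,0,0],[0,0,-0.07,0,0,0],[0,0,-0.11,0,0,0],[0,0,-0.13,0,0,0],[0,0,-0.13,0,0,0]]' 0.7
python3 - <<'E'
from h import *
d=lidang(); z=RK.as_matrix()[:,2]
print(L(pose()[0]))
rel(W([-.17,.195,.22]),RK); rel(rod(0)-z*.111,RK); rel(rod(0)+z*.019,RK)
Q=L(cloud(d).reshape(-1,3)).reshape(400,640,3); hsv=cv2.cvtColor(d["frame"],cv2.COLOR_BGR2HSV)
k=(Q[...,1]>.135)&(Q[...,1]<.24)&(Q[...,0]<.06)&(Q[...,0]>-.08)&(Q[...,2]>.16)
if k.any(): print("bracket",k.sum(),np.percentile(Q[k],[2,50,98],0).round(3))
im=d["frame"].copy(); cv2.imwrite("pics/t2.png",cv2.resize(im[100:260,150:450],None,fx=2.5,fy=2.5))
E
```

```text
clock: 10.1
position: [0.3994, -0.1105, 0.2697]
ee_rot: [0.221, 0.049, 0.974, -0.018]
contact_force: [0.2, 0.5, -1.0]
width: 0.06
lid [0.877 0.883 0.889 0.904 0.952] 3544
[-0.16409787 -0.25061866  0.26840657]
row [0.0234, 0.4462, 0.0364, -0.6, 0.4, 0.4]
row [-0.0729, 0.4465, 0.1203, -0.6, 0.4, 0.4]
row [-0.0719, 0.4479, 0.2503, -0.6, 0.4, 0.4]
bracket 539 [[-0.033  0.137  0.248]
 [-0.009  0.178  0.278]
 [ 0.016  0.212  0.293]]
```

View pics/t2.png

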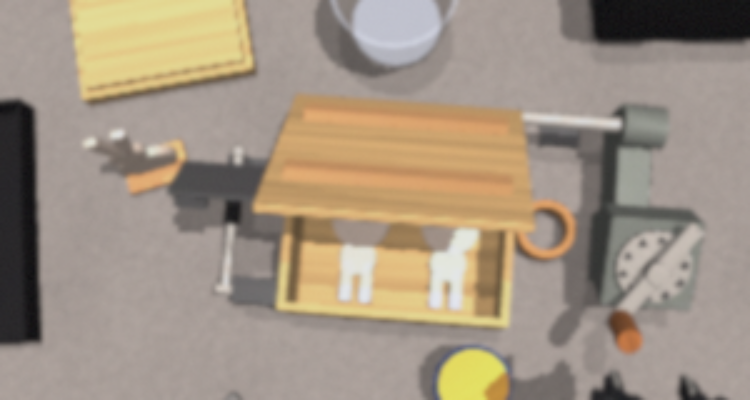

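The lid stands raised at ≈0.887. Its bracket at (215,180) hangs over the rod, the sleeve is at (232,211), and the rabbit (150,180) is clear. Moving around the front of the box to the rod.

```bash
python3 -m crank '[[0.023,0.446,0.036,0,0,0],[0.023,0.446,0.036,0,0,0],[0.023,0.446,0.036,0,0,0],[0.023,0.446,0.036,0,0,0],[0.023,0.446,0.036,0,0,0],[0.023,0.446,0.036,0,0,0],[0.023,0.446,0.036,-0.6,0.4,0.4],[0.023,0.446,0.036,-0.6,0.4,0.4],[0.023,0.446,0.036,-0.6,0.4,0.4],[-0.073,0.4465,0.12,-0.6,0.4,0.4],[-0.073,0.4465,0.12,-0.6,0.4,0.4],[-0.073,0.4465,0.12,-0.6,0.4,0.4]]' 0.7
python3 - <<'E'
from h import *
p,r,s=pose(); print(s["qpos"].round(2)); z=RK.as_matrix()[:,2]; rel(rod(0)+z*.019,RK)
d=viewer.get_image("wrist"); T=np.eye(4);T[:3,:3]=r.as_matrix();T[:3,3]=p; d["world_from_camera"]=T@d["mount"]
im=d["frame"]
for q in (rod(0),rod(0,.161),rod(0,0)): print(proj(q,d).round()); 
for q in (rod(0),rod(0,.161),rod(0,0)): cv2.circle(im,tuple(int(x) for x in proj(q,d)[0]),3,(255,0,255),-1)
cv2.imwrite("pics/w2.png",im)
E
```

```text
clock: 11.65
position: [0.5642, 0.3181, 0.1828]
ee_rot: [0.215, 0.053, 0.975, -0.013]
contact_force: [-0.3, -0.4, -0.4]
width: 0.0599
[ 0.55  0.27  1.73 -0.36  0.83 -0.7 ]
row [0.0007, 0.0031, 0.1265, -0.3, -0.1, -0.2]
[[323. 196.]]
[[323. 243.]]
[[323.  78.]]
```

View pics/w2.png

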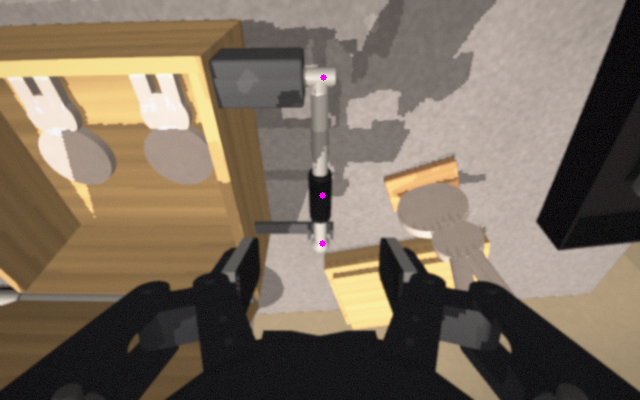

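The model dots fall on the sleeve (320,195), ball (322,243) and pivot (320,78), so it is aligned. Grip the sleeve.

```bash
python3 -m crank '[[0.001,0.002,0.05,0,0,0],[0.001,0.002,0.09,0,0,0],[0.001,0.002,0.115,0,0,0],[0.001,0.002,0.126,0,0,0],[0.001,0.002,0.126,0,0,0]]' 0.7
python3 -m crank '[[0,0,0,0,0,0],[0,0,0,0,0,0],[0,0,0,0,0,0],[0,0,0,0,0,0],[0,0,0,0,0,0]]' 0 25
python3 - <<'E'
from h import *
p,r,s=pose(); g=p-r.apply([0,0,.019]); l=L(g); print(l,np.arctan2(l[2]-.085,l[0]+.1),np.hypot(l[2]-.085,l[0]+.1)); 
o=[]
for t in np.linspace(0,1.2,9)[1:]: o.append([*r.inv().apply(rod(t)-rod(0)).round(4).tolist(),0,0,0])
print(o)
E
```

```text
clock: 12.32
position: [0.6136, 0.314, 0.0683]
ee_rot: [0.214, 0.053, 0.975, -0.013]
contact_force: [0.1, 0.4, -0.4]
width: 0.0604
clock: 12.95
position: [0.6134, 0.3131, 0.0698]
ee_rot: [0.215, 0.053, 0.975, -0.014]
contact_force: [-2.3, -2.6, 7.3]
width: 0.0192
[-0.00315383  0.19281596  0.08703314] 0.020990408922573665 0.09686750448973183
[[-0.0053, -0.0001, -0.014, 0, 0, 0], [-0.0084, -0.0002, -0.0287, 0, 0, 0], [-0.0093, -0.0003, -0.0437, 0, 0, 0], [-0.0079, -0.0004, -0.0586, 0, 0, 0], [-0.0043, -0.0005, -0.0731, 0, 0, 0], [0.0014, -0.0006, -0.087, 0, 0, 0], [0.0091, -0.0007, -0.0998, 0, 0, 0], [0.0187, -0.0008, -0.1114, 0, 0, 0]]
```

```bash
python3 -m crank '[[-0.0025,0,-0.007,0,0,0],[-0.0053,0,-0.014,0,0,0],[-0.007,0,-0.0215,0,0,0],[-0.0084,0,-0.0287,0,0,0],[-0.009,0,-0.036,0,0,0],[-0.0093,0,-0.0437,0,0,0],[-0.008,0,-0.0586,0,0,0],[-0.0043,0,-0.073,0,0,0],[0.0014,0,-0.087,0,0,0],[0.009,0,-0.1,0,0,0],[0.0187,0,-0.1114,0,0,0],[0.0187,0,-0.1114,0,0,0],[0.0187,0,-0.1114,0,0,0]]' 0 25
python3 - <<'E'
from h import *
p,r,s=pose(); g=p-r.apply([0,0,.019]); l=L(g); print(l,np.arctan2(l[2]-.085,l[0]+.1),np.hypot(l[2]-.085,l[0]+.1)); lidang()
E
```

```text
clock: 14.58
position: [0.5491, 0.3199, 0.1638]
ee_rot: [0.215, 0.052, 0.975, -0.015]
contact_force: [-1.6, -4.1, -1.7]
width: 0.019
[-0.06783332  0.19284446  0.181007  ] 1.2475059008740668 0.10125235068554946
lid [0.877 0.883 0.889 0.905 0.953] 3532
```

```bash
python3 -m crank '[[0,0,0,0,0,0],[0,0,0,0,0,0],[0,0,0,0,0,0],[0.02,0,-0.03,0,0,0],[0.04,0,-0.07,0,0,0],[0.06,0,-0.11,0,0,0],[0.06,0,-0.13,0,0,0],[0.06,0,-0.13,0,0,0]]' 0.7
python3 - <<'E'
from h import *
p,r,s=pose(); print(L(p)); d=viewer.get_image("scene"); im=d["frame"]; 
np.savez("s3.npz",**d)
c=cv2.resize(im[60:260,230:480],None,fx=3,fy=3)
for t,col in ((1.181,(255,0,255)),(1.05,(0,255,0))):
  for R_ in(0,.1,.161): q=(proj(rod(t,R_),d)[0]-[230,60])*3; cv2.circle(c,tuple(int(x) for x in q),3,col,-1)
cv2.imwrite("pics/s3.png",c)
E
```

```text
clock: 15.62
position: [0.4411, 0.3336, 0.2587]
ee_rot: [0.217, 0.052, 0.975, -0.013]
contact_force: [-0.0, 0.9, -0.2]
width: 0.0604
[-0.16867496  0.19510274  0.2587164 ]
```

View pics/s3.png

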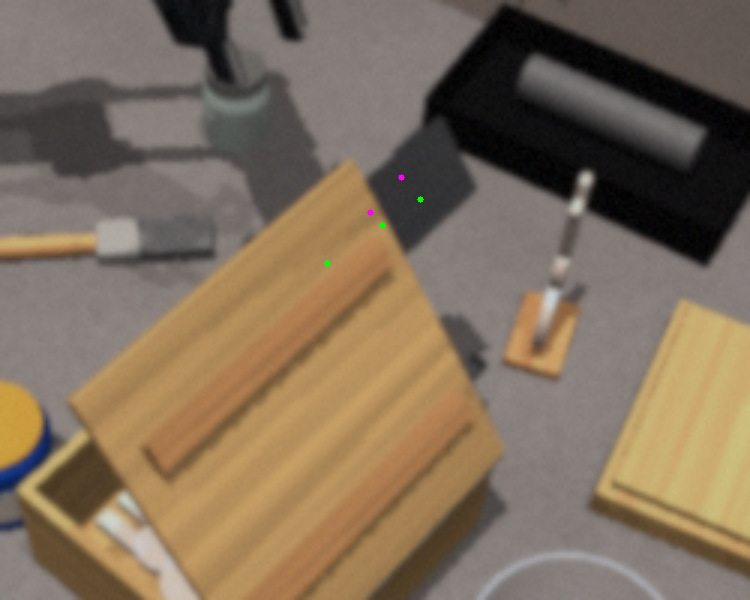

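The scene camera shows only the lid and bracket (430,180), with the rod hidden behind them. Measure it with the wrist and top cameras' depth instead.

```bash
python3 - <<'E'
from h import *
p,r,s=pose(); d=viewer.get_image("wrist"); T=np.eye(4);T[:3,:3]=r.as_matrix();T[:3,3]=p; d["world_from_camera"]=T@d["mount"]
im=d["frame"].copy()
for n,dd in (("w",d),("t",viewer.get_image("top"))):
    Q=L(cloud(dd).reshape(-1,3)); k=(abs(Q[:,1]-.195)<.012)&(Q[:,2]>.11)&(Q[:,2]<.243)&(Q[:,0]>-.13)&(Q[:,0]<.0)
    q=Q[k]; h=q[:,2]-.085
    print(n,k.sum())
    for a,b in((.03,.06),(.06,.09),(.09,.12),(.12,.16)):
        j=(h>a)&(h<b)
        if j.any(): print(a,np.median(q[j],0).round(3),j.sum(),"ang",np.median(np.arctan2(h[j],q[j,0]+.1)).round(3))
for t,col in ((1.181,(255,0,255)),(1.05,(0,255,0))):
  for R_ in(0,.1,.161): cv2.circle(im,tuple(int(x) for x in proj(rod(t,R_),d)[0]),3,col,-1)
cv2.imwrite("pics/w3.png",im)
E
```

```text
w 2295
0.03 [-0.086  0.191  0.13 ] 345 ang 1.278
0.06 [-0.075  0.192  0.164] 478 ang 1.26
0.09 [-0.063  0.192  0.191] 742 ang 1.239
0.12 [-0.045  0.192  0.225] 680 ang 1.203
t 178
0.03 [-0.084  0.189  0.132] 23 ang 1.248
0.06 [-0.074  0.189  0.163] 25 ang 1.241
0.09 [-0.06   0.19   0.195] 66 ang 1.217
0.12 [-0.041  0.191  0.236] 57 ang 1.186
```

View pics/w3.png

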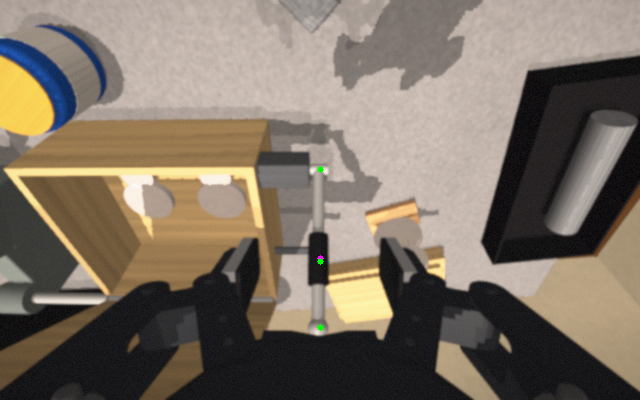

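The rod stands with its sleeve at (318,260) and ball at (318,328). The angle runs along the viewing ray, so I refine it from depth along the rod's centreline, corrected for the known radii.

```bash
python3 - <<'E'
from h import *
p,r,s=pose(); d=viewer.get_image("wrist"); T=np.eye(4);T[:3,:3]=r.as_matrix();T[:3,3]=p; T=T@d["mount"]
P=cloud(d,T); cam=T[:3,3]
def ax(v,u,rad):
    q=P[v-1:v+2,u-1:u+2].reshape(-1,3).mean(0); ray=(q-cam)/np.linalg.norm(q-cam); c=L(q+ray*rad); return c
pts=[]
for v,rad in((168,.006),(190,.006),(205,.006),(220,.006),(245,.01),(260,.01),(275,.01),(296,.006),(327,.009)):
    row=P[v,300:336]; lr=L(row); n=np.where(abs(lr[:,1]-.192)<.012)[0]; n=[i for i in n if lr[i,2]>.07]; u=300+int(np.median(n)) if len(n) else 318
    c=ax(v,u,rad); pts.append(c); print(v,u,c.round(4),"ang",np.arctan2(c[2]-.085,c[0]+.1).round(3),np.hypot(c[2]-.085,c[0]+.1).round(3))
q=np.array(pts)[1:]; m=q-q.mean(0); dirv=np.linalg.svd(m)[2][0]; print("dir ang",np.arctan2(dirv[2],dirv[0]))
E
```

```text
168 318 [-0.1024  0.1903  0.083 ] ang -2.443 0.003
190 318 [-0.0912  0.1905  0.1076] ang 1.198 0.024
205 319 [-0.0844  0.1916  0.124 ] ang 1.19 0.042
220 318 [-0.0773  0.1907  0.1389] ang 1.172 0.059
245 319 [-0.0672  0.1919  0.1633] ang 1.174 0.085
260 319 [-0.061   0.1919  0.1766] ang 1.168 0.1
275 318 [-0.0554  0.1911  0.1896] ang 1.168 0.114
296 318 [-0.0473  0.1912  0.2066] ang 1.162 0.133
327 319 [-0.0369  0.1922  0.2304] ang 1.162 0.159
dir ang 1.153901506796761
```

Rod angle ≈1.16–1.18 (at its stop, 1.181, within calibration error). Next I close the gripper and go to above the lid edge with the tool pointing down.

```bash
python3 - <<'E'
from h import *
RD=rot([0,0,-1],[0,1,0]); rel(W([-.16,.15,.37]),RD); rel(W([-.033,.06,.355]),RD)
E
```

```text
row [-0.0561, -0.0442, -0.1001, -0.5, 24.8, -0.2]
row [-0.1652, -0.1335, -0.0325, -0.5, 24.8, -0.2]
```

```bash
python3 -m crank '[[-0.028,-0.022,-0.05,0,0,0],[-0.056,-0.044,-0.1,-0.2,8,0],[-0.056,-0.044,-0.1,-0.4,16,0],[-0.056,-0.044,-0.1,-0.5,24.8,-0.2],[-0.056,-0.044,-0.1,-0.5,24.8,-0.2],[-0.11,-0.09,-0.066,-0.5,24.8,-0.2],[-0.165,-0.1335,-0.0325,-0.5,24.8,-0.2],[-0.165,-0.1335,-0.0325,-0.5,24.8,-0.2],[-0.165,-0.1335,-0.0325,-0.5,24.8,-0.2],[-0.165,-0.1335,-0.0325,-0.5,24.8,-0.2]]' 0
python3 - <<'E'
from h import *
p,r,s=pose(); print(L(p),s["contact_force"]); lidang()
RD=rot([0,0,-1],[0,1,0])
for a in (.887,.85,.8,.75,.7,.69,.67): 
    c=W([.12-.25*np.cos(a)+.01*np.sin(a),.06,.112+.25*np.sin(a)+.01*np.cos(a)]); print(a,end=" "); rel(c,RD)
E
```

```text
clock: 17.08
position: [0.5604, 0.1859, 0.3546]
ee_rot: [-0.0, 0.052, 0.999, -0.0]
contact_force: [-1.6, 0.2, 0.4]
width: -0.0002
[-0.03460581  0.06059606  0.35461431] [-1.60750458  0.18770395  0.44089989]
lid [0.877 0.883 0.89  0.907 0.965] 1994
0.887 row [-0.0045, -0.0009, 0.0429, 0.0, -0.0, 0.1]
0.85 row [0.0028, -0.0009, 0.0486, 0.0, -0.0, 0.1]
0.8 row [0.0123, -0.0008, 0.0567, 0.0, -0.0, 0.1]
0.75 row [0.0214, -0.0008, 0.0653, 0.0, -0.0, 0.1]
0.7 row [0.0301, -0.0008, 0.0743, 0.0, -0.0, 0.1]
0.69 row [0.0317, -0.0008, 0.0762, 0.0, -0.0, 0.1]
0.67 row [0.035, -0.0008, 0.0799, 0.0, -0.0, 0.1]
```

```bash
python3 -m crank '[[-0.007,0,0.03,0,0,0],[-0.007,0,0.04,0,0,0],[-0.006,0,0.044,0,0,0],[-0.001,0,0.0486,0,0,0],[0.004,0,0.0525,0,0,0],[0.009,0,0.0567,0,0,0],[0.0135,0,0.061,0,0,0],[0.018,0,0.0653,0,0,0],[0.018,0,0.0653,0,0,0]]' 0
python3 - <<'E'
from h import *
p,r,s=pose(); print(L(p),s["contact_force"]); lidang()
E
```

```text
clock: 18.25
position: [0.5409, 0.1882, 0.289]
ee_rot: [-0.002, 0.051, 0.999, 0.0]
contact_force: [-0.6, 2.0, 2.3]
width: -0.0
[-0.05421174  0.06088436  0.2889647 ] [-0.6158497   1.97566548  2.33352922]
lid [0.747 0.754 0.761 0.78  0.9  ] 2434
```

```bash
python3 -m crank '[[0.004,0,0.0045,0,0,0],[0.0075,0,0.008,0,0,0],[0.009,0,0.0095,0,0,0],[0.0095,0,0.0105,0,0,0],[0.0095,0,0.0115,0,0,0],[0.0095,0,0.0115,0,0,0]]' 0
python3 - <<'E'
from h import *
p,r,s=pose(); print(L(p),s["contact_force"]); lidang()
E
```

```text
clock: 19.05
position: [0.5333, 0.189, 0.2804]
ee_rot: [0.001, 0.051, 0.999, 0.0]
contact_force: [0.4, 0.5, 14.2]
width: 0.0003
[-0.06190756  0.0608272   0.28039593] [ 0.38533269  0.53542195 14.22951292]
lid [0.702 0.709 0.716 0.737 0.855] 2570
```

```bash
python3 -m crank '[[0,0,0.003,0,0,0],[0,0,0.005,0,0,0],[0,0,0.005,0,0,0]]' 0
python3 - <<'E'
from h import *
p,r,s=pose(); print(L(p),s["contact_force"]); lidang()
E
```

```text
clock: 19.48
position: [0.5334, 0.189, 0.28]
ee_rot: [0.004, 0.051, 0.999, 0.001]
contact_force: [-4.3, -0.2, 22.4]
width: -0.0003
[-0.06181821  0.06086986  0.27999415] [-4.34236496 -0.20292793 22.4282398 ]
lid [0.702 0.709 0.715 0.737 0.853] 2573
```

Force rises to 22 N with no further motion, so the lid is seated. Lifting off and checking.

```bash
python3 -m crank '[[0,0,-0.01,0,0,0],[0,0,-0.05,0,0,0],[0,0,-0.1,0,0,0],[0.05,0,-0.12,0,0,0],[0.1,0,-0.12,0,0,0],[0.15,0.05,-0.12,0,0,0],[0.15,0.1,-0.12,0,0,0],[0.15,0.13,-0.09,0,0,0],[0.15,0.13,-0.06,0,0,0],[0.15,0.13,-0.06,0,0,0],[0.15,0.13,-0.06,0,0,0]]' 0
python3 - <<'E'
from h import *
p,r,s=pose(); print(L(p),s["contact_force"]); dt=lidang()
d=viewer.get_image("wrist"); T=np.eye(4);T[:3,:3]=r.as_matrix();T[:3,3]=p; d["world_from_camera"]=T@d["mount"]
print(proj(rod(1.181,.161),d),proj(rod(1.181),d))
a=.7; sl=W([.12-.2*np.cos(a)-.009*np.sin(a),.195,.112+.2*np.sin(a)-.009*np.cos(a)]); print(L(sl),L(rod(1.181,.161)))
im=np.vstack([cv2.resize(d["frame"],(512,320)),cv2.resize(dt["frame"][110:270,170:450],(512,280))]); cv2.imwrite("pics/f1.png",im)
E
```

```text
clock: 20.9
position: [0.3975, 0.3334, 0.3398]
ee_rot: [0.004, 0.052, 0.999, 0.001]
contact_force: [0.5, 0.4, -0.2]
width: 0.0004
[-0.21202612  0.19027251  0.33982849] [ 0.50138056  0.42889921 -0.15637506]
lid [0.702 0.709 0.715 0.731 0.818] 4461
[[323.8095644  360.35277943]] [[323.12214506 306.87317374]]
[-0.0387664   0.195       0.23395996] [-0.03882     0.195       0.23392282]
```

View pics/f1.png

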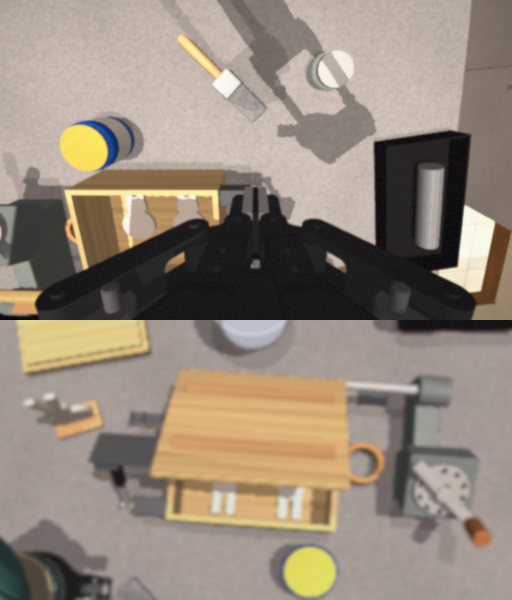

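The lid rests with its bracket (125,455 in the lower half) on the rod. The rabbit, tape and tin stand as before. Last check: the rod angle against the reading before the push, and tape and rabbit shift.

```bash
python3 - <<'E'
from h import *
d=viewer.get_image("top"); Q=L(cloud(d).reshape(-1,3)); k=(abs(Q[:,1]-.195)<.012)&(Q[:,2]>.11)&(Q[:,2]<.215)&(Q[:,0]>-.13)&(Q[:,0]<.0)
q=Q[k]; h=q[:,2]-.085
for a,b in((.03,.06),(.06,.09),(.09,.12)):
    j=(h>a)&(h<b); print(a,np.median(q[j],0).round(3),j.sum(),np.median(np.arctan2(h[j],q[j,0]+.1)).round(3)) if j.any() else 0
d0=dict(np.load("top0.npz"))
for n,x in(("before",d0),("now",d)):
    Qx=L(cloud(x).reshape(-1,3)).reshape(400,640,3); s=cv2.cvtColor(x["frame"],cv2.COLOR_BGR2HSV)[...,1]
    for nm,m in(("tape",(Qx[...,2]>.01)&(Qx[...,2]<.06)&(s>90)&(Qx[...,1]<-.14)&(Qx[...,1]>-.24)&(abs(Qx[...,0])<.1)),("rabbit",(Qx[...,2]<.06)&(s>90)&(Qx[...,1]>.24)&(Qx[...,1]<.42)&(Qx[...,0]>.0)&(Qx[...,0]<.13))): print(n,nm,np.median(Qx[m],0).round(3),m.sum())
lidang(); lidang()
E
```

```text
0.03 [-0.084  0.189  0.131] 27 1.237
0.06 [-0.073  0.189  0.166] 27 1.248
0.09 [-0.062  0.188  0.192] 47 1.226
before tape [ 0.006 -0.176  0.04 ] 253
before rabbit [0.041 0.303 0.013] 222
now tape [ 0.012 -0.187  0.04 ] 194
now rabbit [0.041 0.303 0.013] 224
lid [0.702 0.709 0.715 0.731 0.813] 4457
lid [0.702 0.709 0.715 0.731 0.817] 4466
```

```bash
python3 -c "
from rig import job; print(job.sign_off())"
```

```text
the job is handed in; nothing more can be done
None
```

The drying box is open, with the lid's slot sitting on the prop rod's ball. I handed the job in at about 21 s on the robot clock; the hand-in gives no verdict.

- **Freewheel:** I turned the crank about 3.1 rad anticlockwise. The knob moved about 0.13 m and the lid stayed shut, with its top still at 122 mm.
- **Winding up:** about 7.8 rad clockwise, of which about 0.6 rad was lost motion, raised the lid to about 0.89 rad. I did not touch the lid while the rod was in its clip.
- **Rod:** I gripped the sleeve with the gripper leaning back 25° and swung the rod up. Depth along it gave 1.15 to 1.20 rad, about 1.17 overall, against the stop at 1.181. From the images alone I could not tell exactly at the stop from a hair short of it.
- **Seating:** I pushed the lid's edge down until the force rose to 22 N with no further movement, then lifted off.

**Last checks:**
- **Lid:** it held still at about 0.71 rad over repeated readings.
- **Slot and ball:** I did not measure the gap between them directly. With the lid at 0.70 and the rod at its stop, their calculated positions coincide.
- **Rod:** its readings did not change beyond the noise.
- **Rabbit:** its base had not moved.
- **Tape:** its measured centre differed by about 12 mm. I put that down to the raised lid hiding part of the roll; the arm never went near it.
- **Arm:** it was clear of everything, with contact force under 1 N.

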